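# Sort out and complete a rack of film canisters

### The arm

A 6-joint arm with a two-finger parallel gripper is mounted at the origin on the work surface. World frame = base frame: x ahead of the robot, y to its left, z up, the work surface at z = 0. Lengths are in m, angles in degrees, forces in N, time in s.
With the tool pointing down it reaches from about 0.4 to 0.825 m from the base axis. Payload 7 kg.
Tool frame: the origin (TCP) lies at the very end of the fingers, on their centre line; the grasp point (between the pads) lies 19 mm behind it; z points along the fingers, y is the line along which they close (so a half turn about z gives the same grasp; the last joint's range is limited). The gripper opens to 88 mm and grips with 3 to 60 N. Pads are 19 mm wide; open, the fingers measure 130 mm over their backs; the gripper's body (78 mm by 193 mm) begins 47 mm behind the grasp point.
Start: joints at [16.507, 20.546, 0.682, 0, -70.136, -16.507], TCP at [0.675, -0, 0.227] pointing down, gripper open.
Joint ranges: [-176.03, 176.03], [-82.01, 121.73], [-58.28, 71.71], [-173.87, 95.51], [-174.79, -0.11], [-173.66, 173.66]. Speed limits (degrees/s): [136.94, 136.94, 172.46, 180, 180, 180].

### API

Orientations are given as [roll, pitch, yaw] about the fixed x, y, z axes, in that order (R = Rz(yaw) Ry(pitch) Rx(roll)).
In Python, from plant import get_state, imaging, r, finder gives the robot as it stands.
- The arm moves only by the shell command python3 -m handwheel 'ROWS' [FORCE]. ROWS is JSON, a list of rows, each a list of 5 numbers: the closure, from 0 (fully open) to 1 (shut), then the shift along the world's x, y, z in cm, then the turn about the world's z in degrees. A call has 1 to 8 rows; each row is the pose to reach, as a shift and turn from the pose commanded when the call began; what a row does not reach only later rows make up. A row lasts 1/8 s, in which the tool goes at most 62.5 mm and 10.7 degrees, less where a joint would pass 70% of its speed; a pose out of reach is approached as far as the arm can. A call with a gripper value outside its range is refused whole. The fingers move at their own pace and stop on an object; FORCE is the grip in N (left out, the last holds). Time passes only in rows, so rows that repeat a pose let the fingers close. It gives the time, the measured TCP pose, the force, the opening and the grip force at its end, in the units of the state.
- get_state(): the state, without advancing time (a new reading comes with each control period).
- imaging.capture(name): name is "scene" or "side" or "wrist"; returns (picture, depth): 480x640x3 uint8, red, green, blue; 480x640 float32, m along the optical axis (not along the pixel's ray), 0 where there is no reading.
- imaging.get_calibration(name): a dict with "fx", "fy", "cx", "cy" (pixels), "rvec" (rotation vector, rad) and "tvec" (3), from world to camera coordinates, as OpenCV has them; the wrist camera has in their place "hand_eye" (4x4, takes a point from camera to tool coordinates, whose origin is the TCP and whose axes are the flange's). Camera axes: x right, y down, z forward; pixel columns grow to the right and rows downward; lengths in m; the calibration is good to about 2 mm. The wrist camera is an equidistant fisheye: a pixel r from the principal point sees the ray r / f radians off the axis. A picture is of the moment at which its call begins: read the wrist's pose just before it. get_calibration takes no time and is no camera call.
- r.close_job(): hands the job in; it is judged then, once.
Trained networks look in the newest picture that a camera, given by its name, has taken for a name from the list of things; names that differ only in an ending like _2 or _b are one class to them, and where a whole thing is asked for, a point or a joint stands for the part that bears it (a point fixed in the world has none). Each returns a list of dicts, best first, with "p" (0 to 1); they miss things now and then, are a little off and sometimes report something else, mostly with a low value. They report only what shows in the picture. A call takes as long as a camera call.
- finder.cut_out(camera, query): "region" (480x640 bool, what is visible of it) and "pixel" ([column, row] in pixels, amid what is visible of it).
The state is a dict: "time_s": time; "joints": joint angles; "qd": joint speeds; "joint_torque": joint torques, N m; "tcp_pos": TCP position; "eef_rot": TCP orientation; "contact_force": force on the tool from outside, world axes, zero at the start; "moment": the same for the moment, N m; "gripper_width": finger opening in m; "gripper_force": force on a finger pad.
Only numpy, scipy, OpenCV 4.12 (cv2) and the standard library are available. Lean on these libraries where they do the work, as an engineer would, in place of code of your own. Each camera call takes 0.05 s, during which the arm holds its last target. There are 200 camera calls.

### The job

One pocket of the plywood rack holds a wrong, black canister: take it out and put it in the red tray. Stand one of the spare white canisters upright and fully down in every pocket that is then empty, leaving the white ones already in the rack in their pockets, and press the blue lid of every canister in the rack fully home, so that the finished rack holds six closed white canisters. Any spare that is not needed stays on the bench, and the glue bottle and the pliers are left alone.

Things in the scene. Friction and masses are not known exactly. Their poses are not given: they have to be found in the camera images.
- rack: Plywood block 150 (its x) x 216 (its y) x 24 mm high, fixed to the bench; origin at the centre of its underside. Six round pockets, 2 (along x) by 3 (along y) at x = -33 and +33 mm and y = -66, 0 and +66 mm, each 38 mm wide (with a 2 mm chamfer) and 16 mm deep with a flat dark floor 8 mm above the bench.
- kit1: White film canister with a blue lid, standing in some pocket of the rack at the start (any of the six; may be absent). Body 32 mm across and 48 mm high, 55 g in all (may vary by a quarter), heavy at the bottom; origin at the centre of its underside, z up its axis.
- kit1_lid (a joint): Slide of that canister's blue snap lid (30 mm across, 6 mm thick) in m: 0 = standing 6 mm proud on its orange neck, lid top 60 mm above the canister's underside; 0.006 = pressed fully home, top at 54 mm. It takes about 6 N to move and stays where it is left.
- kit2: White film canister with a blue lid, standing in some pocket of the rack at the start (any of the six; may be absent). Body 32 mm across and 48 mm high, 55 g in all (may vary by a quarter), heavy at the bottom; origin at the centre of its underside, z up its axis.
- kit2_lid (a joint): Slide of that canister's blue snap lid (30 mm across, 6 mm thick) in m: 0 = standing 6 mm proud on its orange neck, lid top 60 mm above the canister's underside; 0.006 = pressed fully home, top at 54 mm. It takes about 6 N to move and stays where it is left.
- kit3: White film canister with a blue lid, standing in some pocket of the rack at the start (any of the six; may be absent). Body 32 mm across and 48 mm high, 55 g in all (may vary by a quarter), heavy at the bottom; origin at the centre of its underside, z up its axis.
- kit3_lid (a joint): Slide of that canister's blue snap lid (30 mm across, 6 mm thick) in m: 0 = standing 6 mm proud on its orange neck, lid top 60 mm above the canister's underside; 0.006 = pressed fully home, top at 54 mm. It takes about 6 N to move and stays where it is left.
- kit4: White film canister with a blue lid, standing in some pocket of the rack at the start (any of the six; may be absent). Body 32 mm across and 48 mm high, 55 g in all (may vary by a quarter), heavy at the bottom; origin at the centre of its underside, z up its axis.
- kit4_lid (a joint): Slide of that canister's blue snap lid (30 mm across, 6 mm thick) in m: 0 = standing 6 mm proud on its orange neck, lid top 60 mm above the canister's underside; 0.006 = pressed fully home, top at 54 mm. It takes about 6 N to move and stays where it is left.
- kit5: White film canister with a blue lid, standing in some pocket of the rack at the start (any of the six; may be absent). Body 32 mm across and 48 mm high, 55 g in all (may vary by a quarter), heavy at the bottom; origin at the centre of its underside, z up its axis.
- kit5_lid (a joint): Slide of that canister's blue snap lid (30 mm across, 6 mm thick) in m: 0 = standing 6 mm proud on its orange neck, lid top 60 mm above the canister's underside; 0.006 = pressed fully home, top at 54 mm. It takes about 6 N to move and stays where it is left.
- spare1: White film canister with a blue lid, a spare, standing loose on the bench at the start. Body 32 mm across and 48 mm high, 55 g in all (may vary by a quarter), heavy at the bottom; origin at the centre of its underside, z up its axis.
- spare1_lid (a joint): Slide of that canister's blue snap lid (30 mm across, 6 mm thick) in m: 0 = standing 6 mm proud on its orange neck, lid top 60 mm above the canister's underside; 0.006 = pressed fully home, top at 54 mm. It takes about 6 N to move and stays where it is left.
- spare2: White film canister with a blue lid, a spare, standing loose on the bench at the start. Body 32 mm across and 48 mm high, 55 g in all (may vary by a quarter), heavy at the bottom; origin at the centre of its underside, z up its axis.
- spare2_lid (a joint): Slide of that canister's blue snap lid (30 mm across, 6 mm thick) in m: 0 = standing 6 mm proud on its orange neck, lid top 60 mm above the canister's underside; 0.006 = pressed fully home, top at 54 mm. It takes about 6 N to move and stays where it is left.
- spare3: White film canister with a blue lid, a spare, standing loose on the bench at the start. Body 32 mm across and 48 mm high, 55 g in all (may vary by a quarter), heavy at the bottom; origin at the centre of its underside, z up its axis.
- spare3_lid (a joint): Slide of that canister's blue snap lid (30 mm across, 6 mm thick) in m: 0 = standing 6 mm proud on its orange neck, lid top 60 mm above the canister's underside; 0.006 = pressed fully home, top at 54 mm. It takes about 6 N to move and stays where it is left.
- spare4: White film canister with a blue lid, a spare, standing loose on the bench at the start. Body 32 mm across and 48 mm high, 55 g in all (may vary by a quarter), heavy at the bottom; origin at the centre of its underside, z up its axis.
- spare4_lid (a joint): Slide of that canister's blue snap lid (30 mm across, 6 mm thick) in m: 0 = standing 6 mm proud on its orange neck, lid top 60 mm above the canister's underside; 0.006 = pressed fully home, top at 54 mm. It takes about 6 N to move and stays where it is left.
- black_can: Black canister with a black lid that is already shut, a wrong one, standing in some pocket of the rack at the start. 32 mm across, 54 mm high, 60 g; origin at the centre of its underside.
- tray: Shallow red square tray, 130 x 130 mm, 20 mm high, walls and floor 4 mm thick, fixed on the bench; origin at the centre of its underside.
- glue: White and red glue bottle, 48 mm across, 120 mm high, origin at the centre of its underside. Bystander.
- pliers: Red-handled pliers lying flat on the bench, about 140 mm long, 75 mm wide, 16 mm high, origin at the pivot. Bystander.

How it is judged (in metres and radians):
At the end, for the whole second after the job is handed in: Each pocket holds a white canister within 5 mm of centre in x and y, at most 4 mm off its floor, within 0.1 rad of upright, lid at least 4.5 of 6 mm down. The black canister is in the red tray: origin within 60 mm of centre, under 30 mm high. All spares lie below 30 mm (((x of kit1 in the frame of rack between -0.038 and -0.028 m and y of kit1 in the frame of rack between -0.071 and -0.061 m and z of kit1 in the frame of rack below 0.012 m and angle between kit1's own z axis and vertical below 0.1 rad and value of joint kit1_lid above 0.0045 m) or (x of kit2 in the frame of rack between -0.038 and -0.028 m and y of kit2 in the frame of rack between -0.071 and -0.061 m and z of kit2 in the frame of rack below 0.012 m and angle between kit2's own z axis and vertical below 0.1 rad and value of joint kit2_lid above 0.0045 m) or (x of kit3 in the frame of rack between -0.038 and -0.028 m and y of kit3 in the frame of rack between -0.071 and -0.061 m and z of kit3 in the frame of rack below 0.012 m and angle between kit3's own z axis and vertical below 0.1 rad and value of joint kit3_lid above 0.0045 m) or (x of kit4 in the frame of rack between -0.038 and -0.028 m and y of kit4 in the frame of rack between -0.071 and -0.061 m and z of kit4 in the frame of rack below 0.012 m and angle between kit4's own z axis and vertical below 0.1 rad and value of joint kit4_lid above 0.0045 m) or (x of kit5 in the frame of rack between -0.038 and -0.028 m and y of kit5 in the frame of rack between -0.071 and -0.061 m and z of kit5 in the frame of rack below 0.012 m and angle between kit5's own z axis and vertical below 0.1 rad and value of joint kit5_lid above 0.0045 m) or (x of spare1 in the frame of rack between -0.038 and -0.028 m and y of spare1 in the frame of rack between -0.071 and -0.061 m and z of spare1 in the frame of rack below 0.012 m and angle between spare1's own z axis and vertical below 0.1 rad and value of joint spare1_lid above 0.0045 m) or (x of spare2 in the frame of rack between -0.038 and -0.028 m and y of spare2 in the frame of rack between -0.071 and -0.061 m and z of spare2 in the frame of rack below 0.012 m and angle between spare2's own z axis and vertical below 0.1 rad and value of joint spare2_lid above 0.0045 m) or (x of spare3 in the frame of rack between -0.038 and -0.028 m and y of spare3 in the frame of rack between -0.071 and -0.061 m and z of spare3 in the frame of rack below 0.012 m and angle between spare3's own z axis and vertical below 0.1 rad and value of joint spare3_lid above 0.0045 m) or (x of spare4 in the frame of rack between -0.038 and -0.028 m and y of spare4 in the frame of rack between -0.071 and -0.061 m and z of spare4 in the frame of rack below 0.012 m and angle between spare4's own z axis and vertical below 0.1 rad and value of joint spare4_lid above 0.0045 m)) and ((x of kit1 in the frame of rack between -0.038 and -0.028 m and y of kit1 in the frame of rack between -0.005 and 0.005 m and z of kit1 in the frame of rack below 0.012 m and angle between kit1's own z axis and vertical below 0.1 rad and value of joint kit1_lid above 0.0045 m) or (x of kit2 in the frame of rack between -0.038 and -0.028 m and y of kit2 in the frame of rack between -0.005 and 0.005 m and z of kit2 in the frame of rack below 0.012 m and angle between kit2's own z axis and vertical below 0.1 rad and value of joint kit2_lid above 0.0045 m) or (x of kit3 in the frame of rack between -0.038 and -0.028 m and y of kit3 in the frame of rack between -0.005 and 0.005 m and z of kit3 in the frame of rack below 0.012 m and angle between kit3's own z axis and vertical below 0.1 rad and value of joint kit3_lid above 0.0045 m) or (x of kit4 in the frame of rack between -0.038 and -0.028 m and y of kit4 in the frame of rack between -0.005 and 0.005 m and z of kit4 in the frame of rack below 0.012 m and angle between kit4's own z axis and vertical below 0.1 rad and value of joint kit4_lid above 0.0045 m) or (x of kit5 in the frame of rack between -0.038 and -0.028 m and y of kit5 in the frame of rack between -0.005 and 0.005 m and z of kit5 in the frame of rack below 0.012 m and angle between kit5's own z axis and vertical below 0.1 rad and value of joint kit5_lid above 0.0045 m) or (x of spare1 in the frame of rack between -0.038 and -0.028 m and y of spare1 in the frame of rack between -0.005 and 0.005 m and z of spare1 in the frame of rack below 0.012 m and angle between spare1's own z axis and vertical below 0.1 rad and value of joint spare1_lid above 0.0045 m) or (x of spare2 in the frame of rack between -0.038 and -0.028 m and y of spare2 in the frame of rack between -0.005 and 0.005 m and z of spare2 in the frame of rack below 0.012 m and angle between spare2's own z axis and vertical below 0.1 rad and value of joint spare2_lid above 0.0045 m) or (x of spare3 in the frame of rack between -0.038 and -0.028 m and y of spare3 in the frame of rack between -0.005 and 0.005 m and z of spare3 in the frame of rack below 0.012 m and angle between spare3's own z axis and vertical below 0.1 rad and value of joint spare3_lid above 0.0045 m) or (x of spare4 in the frame of rack between -0.038 and -0.028 m and y of spare4 in the frame of rack between -0.005 and 0.005 m and z of spare4 in the frame of rack below 0.012 m and angle between spare4's own z axis and vertical below 0.1 rad and value of joint spare4_lid above 0.0045 m)) and ((x of kit1 in the frame of rack between -0.038 and -0.028 m and y of kit1 in the frame of rack between 0.061 and 0.071 m and z of kit1 in the frame of rack below 0.012 m and angle between kit1's own z axis and vertical below 0.1 rad and value of joint kit1_lid above 0.0045 m) or (x of kit2 in the frame of rack between -0.038 and -0.028 m and y of kit2 in the frame of rack between 0.061 and 0.071 m and z of kit2 in the frame of rack below 0.012 m and angle between kit2's own z axis and vertical below 0.1 rad and value of joint kit2_lid above 0.0045 m) or (x of kit3 in the frame of rack between -0.038 and -0.028 m and y of kit3 in the frame of rack between 0.061 and 0.071 m and z of kit3 in the frame of rack below 0.012 m and angle between kit3's own z axis and vertical below 0.1 rad and value of joint kit3_lid above 0.0045 m) or (x of kit4 in the frame of rack between -0.038 and -0.028 m and y of kit4 in the frame of rack between 0.061 and 0.071 m and z of kit4 in the frame of rack below 0.012 m and angle between kit4's own z axis and vertical below 0.1 rad and value of joint kit4_lid above 0.0045 m) or (x of kit5 in the frame of rack between -0.038 and -0.028 m and y of kit5 in the frame of rack between 0.061 and 0.071 m and z of kit5 in the frame of rack below 0.012 m and angle between kit5's own z axis and vertical below 0.1 rad and value of joint kit5_lid above 0.0045 m) or (x of spare1 in the frame of rack between -0.038 and -0.028 m and y of spare1 in the frame of rack between 0.061 and 0.071 m and z of spare1 in the frame of rack below 0.012 m and angle between spare1's own z axis and vertical below 0.1 rad and value of joint spare1_lid above 0.0045 m) or (x of spare2 in the frame of rack between -0.038 and -0.028 m and y of spare2 in the frame of rack between 0.061 and 0.071 m and z of spare2 in the frame of rack below 0.012 m and angle between spare2's own z axis and vertical below 0.1 rad and value of joint spare2_lid above 0.0045 m) or (x of spare3 in the frame of rack between -0.038 and -0.028 m and y of spare3 in the frame of rack between 0.061 and 0.071 m and z of spare3 in the frame of rack below 0.012 m and angle between spare3's own z axis and vertical below 0.1 rad and value of joint spare3_lid above 0.0045 m) or (x of spare4 in the frame of rack between -0.038 and -0.028 m and y of spare4 in the frame of rack between 0.061 and 0.071 m and z of spare4 in the frame of rack below 0.012 m and angle between spare4's own z axis and vertical below 0.1 rad and value of joint spare4_lid above 0.0045 m)) and ((x of kit1 in the frame of rack between 0.028 and 0.038 m and y of kit1 in the frame of rack between -0.071 and -0.061 m and z of kit1 in the frame of rack below 0.012 m and angle between kit1's own z axis and vertical below 0.1 rad and value of joint kit1_lid above 0.0045 m) or (x of kit2 in the frame of rack between 0.028 and 0.038 m and y of kit2 in the frame of rack between -0.071 and -0.061 m and z of kit2 in the frame of rack below 0.012 m and angle between kit2's own z axis and vertical below 0.1 rad and value of joint kit2_lid above 0.0045 m) or (x of kit3 in the frame of rack between 0.028 and 0.038 m and y of kit3 in the frame of rack between -0.071 and -0.061 m and z of kit3 in the frame of rack below 0.012 m and angle between kit3's own z axis and vertical below 0.1 rad and value of joint kit3_lid above 0.0045 m) or (x of kit4 in the frame of rack between 0.028 and 0.038 m and y of kit4 in the frame of rack between -0.071 and -0.061 m and z of kit4 in the frame of rack below 0.012 m and angle between kit4's own z axis and vertical below 0.1 rad and value of joint kit4_lid above 0.0045 m) or (x of kit5 in the frame of rack between 0.028 and 0.038 m and y of kit5 in the frame of rack between -0.071 and -0.061 m and z of kit5 in the frame of rack below 0.012 m and angle between kit5's own z axis and vertical below 0.1 rad and value of joint kit5_lid above 0.0045 m) or (x of spare1 in the frame of rack between 0.028 and 0.038 m and y of spare1 in the frame of rack between -0.071 and -0.061 m and z of spare1 in the frame of rack below 0.012 m and angle between spare1's own z axis and vertical below 0.1 rad and value of joint spare1_lid above 0.0045 m) or (x of spare2 in the frame of rack between 0.028 and 0.038 m and y of spare2 in the frame of rack between -0.071 and -0.061 m and z of spare2 in the frame of rack below 0.012 m and angle between spare2's own z axis and vertical below 0.1 rad and value of joint spare2_lid above 0.0045 m) or (x of spare3 in the frame of rack between 0.028 and 0.038 m and y of spare3 in the frame of rack between -0.071 and -0.061 m and z of spare3 in the frame of rack below 0.012 m and angle between spare3's own z axis and vertical below 0.1 rad and value of joint spare3_lid above 0.0045 m) or (x of spare4 in the frame of rack between 0.028 and 0.038 m and y of spare4 in the frame of rack between -0.071 and -0.061 m and z of spare4 in the frame of rack below 0.012 m and angle between spare4's own z axis and vertical below 0.1 rad and value of joint spare4_lid above 0.0045 m)) and ((x of kit1 in the frame of rack between 0.028 and 0.038 m and y of kit1 in the frame of rack between -0.005 and 0.005 m and z of kit1 in the frame of rack below 0.012 m and angle between kit1's own z axis and vertical below 0.1 rad and value of joint kit1_lid above 0.0045 m) or (x of kit2 in the frame of rack between 0.028 and 0.038 m and y of kit2 in the frame of rack between -0.005 and 0.005 m and z of kit2 in the frame of rack below 0.012 m and angle between kit2's own z axis and vertical below 0.1 rad and value of joint kit2_lid above 0.0045 m) or (x of kit3 in the frame of rack between 0.028 and 0.038 m and y of kit3 in the frame of rack between -0.005 and 0.005 m and z of kit3 in the frame of rack below 0.012 m and angle between kit3's own z axis and vertical below 0.1 rad and value of joint kit3_lid above 0.0045 m) or (x of kit4 in the frame of rack between 0.028 and 0.038 m and y of kit4 in the frame of rack between -0.005 and 0.005 m and z of kit4 in the frame of rack below 0.012 m and angle between kit4's own z axis and vertical below 0.1 rad and value of joint kit4_lid above 0.0045 m) or (x of kit5 in the frame of rack between 0.028 and 0.038 m and y of kit5 in the frame of rack between -0.005 and 0.005 m and z of kit5 in the frame of rack below 0.012 m and angle between kit5's own z axis and vertical below 0.1 rad and value of joint kit5_lid above 0.0045 m) or (x of spare1 in the frame of rack between 0.028 and 0.038 m and y of spare1 in the frame of rack between -0.005 and 0.005 m and z of spare1 in the frame of rack below 0.012 m and angle between spare1's own z axis and vertical below 0.1 rad and value of joint spare1_lid above 0.0045 m) or (x of spare2 in the frame of rack between 0.028 and 0.038 m and y of spare2 in the frame of rack between -0.005 and 0.005 m and z of spare2 in the frame of rack below 0.012 m and angle between spare2's own z axis and vertical below 0.1 rad and value of joint spare2_lid above 0.0045 m) or (x of spare3 in the frame of rack between 0.028 and 0.038 m and y of spare3 in the frame of rack between -0.005 and 0.005 m and z of spare3 in the frame of rack below 0.012 m and angle between spare3's own z axis and vertical below 0.1 rad and value of joint spare3_lid above 0.0045 m) or (x of spare4 in the frame of rack between 0.028 and 0.038 m and y of spare4 in the frame of rack between -0.005 and 0.005 m and z of spare4 in the frame of rack below 0.012 m and angle between spare4's own z axis and vertical below 0.1 rad and value of joint spare4_lid above 0.0045 m)) and ((x of kit1 in the frame of rack between 0.028 and 0.038 m and y of kit1 in the frame of rack between 0.061 and 0.071 m and z of kit1 in the frame of rack below 0.012 m and angle between kit1's own z axis and vertical below 0.1 rad and value of joint kit1_lid above 0.0045 m) or (x of kit2 in the frame of rack between 0.028 and 0.038 m and y of kit2 in the frame of rack between 0.061 and 0.071 m and z of kit2 in the frame of rack below 0.012 m and angle between kit2's own z axis and vertical below 0.1 rad and value of joint kit2_lid above 0.0045 m) or (x of kit3 in the frame of rack between 0.028 and 0.038 m and y of kit3 in the frame of rack between 0.061 and 0.071 m and z of kit3 in the frame of rack below 0.012 m and angle between kit3's own z axis and vertical below 0.1 rad and value of joint kit3_lid above 0.0045 m) or (x of kit4 in the frame of rack between 0.028 and 0.038 m and y of kit4 in the frame of rack between 0.061 and 0.071 m and z of kit4 in the frame of rack below 0.012 m and angle between kit4's own z axis and vertical below 0.1 rad and value of joint kit4_lid above 0.0045 m) or (x of kit5 in the frame of rack between 0.028 and 0.038 m and y of kit5 in the frame of rack between 0.061 and 0.071 m and z of kit5 in the frame of rack below 0.012 m and angle between kit5's own z axis and vertical below 0.1 rad and value of joint kit5_lid above 0.0045 m) or (x of spare1 in the frame of rack between 0.028 and 0.038 m and y of spare1 in the frame of rack between 0.061 and 0.071 m and z of spare1 in the frame of rack below 0.012 m and angle between spare1's own z axis and vertical below 0.1 rad and value of joint spare1_lid above 0.0045 m) or (x of spare2 in the frame of rack between 0.028 and 0.038 m and y of spare2 in the frame of rack between 0.061 and 0.071 m and z of spare2 in the frame of rack below 0.012 m and angle between spare2's own z axis and vertical below 0.1 rad and value of joint spare2_lid above 0.0045 m) or (x of spare3 in the frame of rack between 0.028 and 0.038 m and y of spare3 in the frame of rack between 0.061 and 0.071 m and z of spare3 in the frame of rack below 0.012 m and angle between spare3's own z axis and vertical below 0.1 rad and value of joint spare3_lid above 0.0045 m) or (x of spare4 in the frame of rack between 0.028 and 0.038 m and y of spare4 in the frame of rack between 0.061 and 0.071 m and z of spare4 in the frame of rack below 0.012 m and angle between spare4's own z axis and vertical below 0.1 rad and value of joint spare4_lid above 0.0045 m)) and x of black_can in the frame of tray between -0.06 and 0.06 m and y of black_can in the frame of tray between -0.06 and 0.06 m and z of black_can in the frame of tray below 0.03 m and height (world z) of each of spare1, spare2, spare3, spare4 below 0.03 m); the robot touches nothing.
It fails at once if the glue bottle is moved or knocked over (distance of glue from where it was at the start of the episode above 0.06 m or angle between glue's own z axis and vertical above 0.6 rad).
It fails at once if the pliers is moved or knocked over (distance of pliers from where it was at the start of the episode above 0.06 m or angle between pliers's own z axis and vertical above 0.6 rad).
It fails at once if a canister that was already in the rack is taken out of its pocket (distance of any of kit1, kit2, kit3, kit4, kit5 from where it was at the start of the episode above 0.03 m).
Of kit1, kit2, kit3, kit4, kit5 only 2 to 3 are there at a start; the rules pass over those that are not, and their reading is None.
At some moment in a run one of spare1, spare2, spare3, spare4 may be knocked a few centimetres aside while the robot is not near it.
It also fails if it takes over 210 s, if anything falls off the work surface, if the arm or the gripper's body presses on something with over 40 N, if the wrist force passes 120 N, or if a joint passes its speed limit or range.

## Working session

There is one attempt and no reset: what is moved stays moved. The work goes in short steps, Python scripts to look and compute and a shell command to move; the robot and the scene stay as the last step left them, time stands still between calls to the robot, and variables do not carry over. Pictures are saved under pics/ and viewed, at most 14 in all, crops included, and the job is handed in when it is done.

```bash
mkdir -p pics; ls
cat > h.py <<'E'
import numpy as np, cv2
from plant import get_state, imaging, r, finder
def cap(n,save=None):
    p,d=imaging.capture(n)
    if save: cv2.imwrite('pics/'+save,p[:,:,::-1])
    return p,d
def toworld(n,d,mask=None):
    c=imaging.get_calibration(n)
    R=cv2.Rodrigues(np.array(c['rvec'],float))[0];t=np.array(c['tvec'],float).ravel()
    v,u=np.mgrid[:480,:640]
    P=np.stack([(u-c['cx'])/c['fx']*d,(v-c['cy'])/c['fy']*d,d],-1)
    return (P-t)@R
E
python3 - <<'E'
from h import *
print(get_state())
for n in('scene','side','wrist'):
    c=imaging.get_calibration(n);print(n,c)
    p,d=cap(n,n+'0.png');np.savez(n+'0.npz',p=p,d=d)
    if n!='wrist':
        R=cv2.Rodrigues(np.array(c['rvec'],float))[0];print(-R.T@np.array(c['tvec']).ravel())
a=cv2.imread('pics/scene0.png');b=cv2.imread('pics/side0.png')
E
```

```text
pics
{'time_s': 0.0, 'joints': array([ 1.65039613e+01,  2.05900422e+01,  6.32996569e-01, -2.05667078e-02,
       -7.01389064e+01, -1.65051863e+01]), 'qd': array([-0.01587413, -0.04904107, -0.0559302 ,  0.02009551, -0.12297517,
        0.09426475]), 'joint_torque': array([-8.00930356e-04, -5.82726967e+01,  2.93058443e+01,  6.99745238e+00,
        6.93249181e-03, -2.06530804e-04]), 'tcp_pos': array([ 6.74481424e-01, -6.73480808e-05,  2.25631138e-01]), 'eef_rot': array([ 1.79902508e+02, -8.72543853e-03, -9.00082212e+01]), 'contact_force': array([ 0.31213198, -0.35953167,  0.26198488]), 'moment': array([ 0.02622641,  0.01451747, -0.0032042 ]), 'gripper_force': 0.0, 'gripper_width': 0.08772846904762538}
scene {'fx': 591.2690954021169, 'fy': 591.2690954021169, 'cx': 311.532023562572, 'cy': 226.812065242609, 'rvec': array([ 2.10624845,  0.72948862, -0.36080273]), 'tvec': array([-0.48739522, -0.16385733,  1.44677659])}
[ 1.15812984 -0.69688787  0.72845616]
side {'fx': 480.53722043922124, 'fy': 480.53722043922124, 'cx': 324.2566904592371, 'cy': 240.26750749059363, 'rvec': array([ 2.10298294, -0.87415673,  0.43404913]), 'tvec': array([-0.41250466,  0.30936616,  0.50081724])}
[ 0.14362751 -0.43091497  0.55710757]
wrist {'fx': 371.64829954431775, 'fy': 371.64829954431775, 'cx': 323.19277253829426, 'cy': 242.1008637699926, 'hand_eye': array([[ 3.19183357e-04, -9.62295939e-01, -2.72004456e-01,
         7.47257080e-02],
       [ 9.99999946e-01,  2.85781880e-04,  1.62411301e-04,
        -8.32376435e-04],
       [-7.85537908e-05, -2.72004493e-01,  9.62295978e-01,
        -1.57935486e-01],
       [ 0.00000000e+00,  0.00000000e+00,  0.00000000e+00,
         1.00000000e+00]])}
```

View pics/scene0.png

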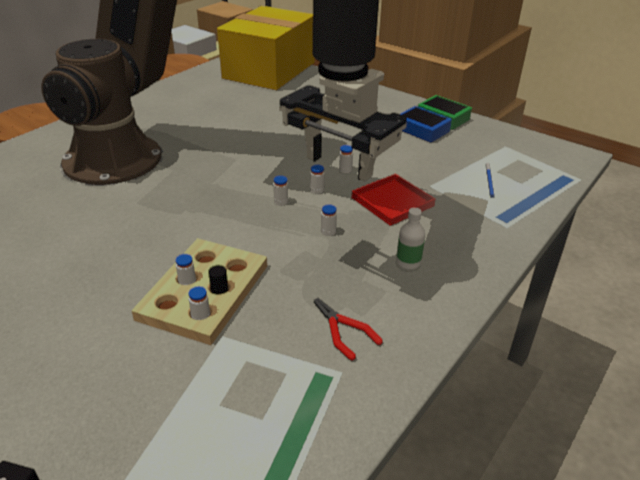

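View pics/side0.png

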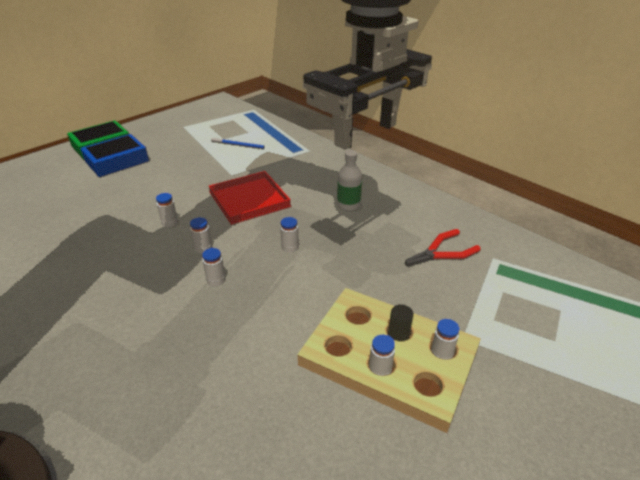

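The rack (side view, around (390,355)) holds 2 white canisters and 1 black, with 3 pockets empty, so all 4 spares are needed. The spares stand near (165,210), (200,235), (213,265) and (289,233); the tray is at (250,197), with the glue and pliers close by.

```bash
cat >> h.py <<'E'
def blobs(m,a=25):
    n,l,s,c=cv2.connectedComponentsWithStats(m.astype(np.uint8))
    return [l==i for i in range(1,n) if s[i,4]>=a]
def lids(n,p,d):
    W=toworld(n,d);hsv=cv2.cvtColor(p,cv2.COLOR_RGB2HSV)
    m=(hsv[...,0]>100)&(hsv[...,0]<130)&(hsv[...,1]>120)&(d>0)&(W[...,2]>.03)&(W[...,2]<.09)&(W[...,0]<.9)
    out=[]
    for b in blobs(m):
        q=W[b];z=np.percentile(q[:,2],90);t=q[q[:,2]>z-.004]
        (x,y),rad=cv2.minEnclosingCircle(t[:,:2].astype(np.float32))
        out.append((round(x,4),round(y,4),round(z,4),round(rad,4),len(t)))
    return out
def rack(n,p,d):
    W=toworld(n,d);hsv=cv2.cvtColor(p,cv2.COLOR_RGB2HSV)
    m=(hsv[...,0]>14)&(hsv[...,0]<32)&(hsv[...,1]>70)&(d>0)&(W[...,2]>.017)&(W[...,2]<.031)&(W[...,0]<.8)
    b=max(blobs(m),key=np.sum);q=W[b]
    return cv2.minAreaRect(q[:,:2].astype(np.float32)*1000),np.median(q[:,2])
def tray(n,p,d):
    W=toworld(n,d);hsv=cv2.cvtColor(p,cv2.COLOR_RGB2HSV)
    m=((hsv[...,0]>172)|(hsv[...,0]<6))&(hsv[...,1]>150)&(d>0)&(W[...,2]<.04)&(W[...,0]<.95)
    b=max(blobs(m),key=np.sum);q=W[b]
    return cv2.minAreaRect(q[:,:2].astype(np.float32)*1000)
E
python3 - <<'E'
from h import *
for n in('scene','side'):
    f=np.load(n+'0.npz');p,d=f['p'],f['d']
    print(n);[print(x) for x in lids(n,p,d)]
    print(rack(n,p,d),tray(n,p,d))
    W=toworld(n,d);m=(p.max(-1)<50)&(W[...,2]>.05)&(W[...,2]<.075)&(d>0)&(np.hypot(W[...,0]-.55,W[...,1]+.25)<.3)
    for b in blobs(m,15): print('blk',W[b].mean(0),W[b].max(0),b.sum())
    imaging.capture(n)
    for k in('black_can','glue','pliers','tray','rack'):
        for o in finder.cut_out(n,k)[:2]:
            q=W[o['region']&(d>0)];print(k,round(o['p'],2),np.round(o['pixel']),np.round(np.median(q,0),3),np.round(q[:,:2].min(0),3),np.round(q[:,:2].max(0),3))
E
```

```text
scene
(0.519, 0.6055, np.float64(0.0434), 0.0688, 246)
(0.4744, 0.3132, np.float64(0.0631), 0.0152, 58)
(0.4743, 0.2003, np.float64(0.0622), 0.0157, 65)
(0.4416, 0.1157, np.float64(0.0615), 0.0154, 83)
(0.5888, 0.0903, np.float64(0.061), 0.0156, 92)
(0.4921, -0.2016, np.float64(0.069), 0.0145, 135)
(0.5741, -0.2462, np.float64(0.0704), 0.0148, 161)
(((522.6973876953125, -192.34149169921875), (152.3359375, 220.806640625), 16.36433219909668), np.float64(0.024951806110299197)) ((634.4204711914062, 267.14349365234375), (133.79615783691406, 134.67092895507812), 73.2746353149414)
blk [ 0.55883994 -0.18708751  0.06031066] [ 0.57143527 -0.16962219  0.06702167] 238
black_can 0.82 [218. 277.] [ 0.562 -0.189  0.054] [ 0.54 -0.2 ] [ 0.572 -0.153]
glue 0.58 [411. 240.] [0.775 0.096 0.061] [0.692 0.084] [0.793 0.247]
glue 0.34 [278. 179.] [0.444 0.114 0.059] [0.365 0.101] [0.457 0.203]
pliers 0.63 [338. 322.] [ 0.78  -0.104  0.013] [ 0.696 -0.163] [ 0.844 -0.072]
pliers 0.57 [330. 221.] [0.595 0.083 0.039] [0.53  0.075] [0.608 0.147]
tray 0.8 [391. 198.] [0.631 0.273 0.007] [0.536 0.105] [0.759 0.
[... 652 characters left out ...]
767333984375), 16.392452239990234), np.float64(0.022476986460044625)) ((638.0787353515625, 280.47381591796875), (163.5038299560547, 130.3106231689453), 73.8006591796875)
blk [ 0.54207272 -0.19211017  0.05511558] [ 0.54891646 -0.18183417  0.06035875] 50
black_can 0.77 [402. 322.] [ 0.546 -0.19   0.053] [ 0.537 -0.201] [ 0.57  -0.171]
glue 0.61 [347. 181.] [0.756 0.098 0.059] [0.743 0.082] [0.918 0.22 ]
pliers 0.89 [441. 257.] [ 0.77  -0.107  0.01 ] [ 0.696 -0.165] [ 0.84 -0.08]
pliers 0.59 [170. 211.] [0.47  0.303 0.036] [0.458 0.295] [0.518 0.419]
tray 0.94 [248. 198.] [0.635 0.268 0.003] [0.554 0.186] [0.72  0.374]
rack 0.63 [393. 361.] [ 0.503 -0.211  0.022] [ 0.42  -0.319] [ 0.645 -0.058]
```

All measurements agree: rack at (0.5228, -0.193), yaw 16.4°. The empty pockets are A (.5098,-.2656), C (.4725,-.1390) and F (.5358,-.1204), and the black canister is in E (.5545,-.1837). A diagonal grasp (turn -28.6°) keeps the fingers clear of the neighbouring canisters. I'll take the black canister first.

```bash
python3 -m handwheel '[[0.2,-4,-6,-4,-10],[0.2,-8,-12,-8,-20],[0.2,-12.05,-18.37,-10,-28.6],[0.2,-12.05,-18.37,-10,-28.6],[0.2,-12.05,-18.37,-10,-28.6],[0.2,-12.05,-18.37,-10,-28.6]]' 20
python3 -m handwheel '[[0.2,0,0,-4,0],[0.2,0,0,-8,0],[0.2,0,0,-9.8,0],[0.2,0,0,-9.8,0],[0.2,0,0,-9.8,0]]'
```

```text
time_s: 1.5
tcp_pos: [0.555, -0.184, 0.127]
eef_rot: [-179.9, 0.0, -118.6]
contact_force: [0.2, -0.3, 1.0]
gripper_width: 0.0702
gripper_force: 0.0
time_s: 2.12
tcp_pos: [0.5559, -0.1832, 0.0297]
eef_rot: [-179.9, 0.0, -118.5]
contact_force: [-0.2, -0.5, -0.0]
gripper_width: 0.0702
gripper_force: 0.0
```

```bash
python3 -m handwheel '[[0.7,0,0,0,0],[0.7,0,0,0,0],[0.7,0,0,0,0],[0.7,0,0,0,0],[0.7,0,0,3,0],[0.7,0,0,6,0],[0.7,0,0,12,0],[0.7,0,0,12,0]]' 20
python3 -m handwheel '[[0.7,1,5.6,0,0],[0.7,2,11.2,0,0],[0.7,3,17,0,0],[0.7,4,22.5,0,0],[0.7,5,28,0,0],[0.7,6,33.6,0,0],[0.7,7,39.2,0,0],[0.7,8.05,45.4,0,0]]'
python3 -m handwheel '[[0.7,0,0,0,0],[0.7,0,0,-4,0],[0.7,0,0,-8,0],[0.7,0,0,-11,0],[0.7,0,0,-12.2,0],[0.7,0,0,-12.2,0],[0.7,0,0,-12.2,0]]'
```

```text
time_s: 3.12
tcp_pos: [0.5575, -0.1842, 0.1537]
eef_rot: [-179.5, 0.2, -118.6]
contact_force: [0.9, 0.6, -0.4]
gripper_width: 0.0314
gripper_force: 20.0
time_s: 4.12
tcp_pos: [0.6347, 0.2713, 0.1478]
eef_rot: [180.0, -0.0, -118.6]
contact_force: [0.5, -0.1, 0.0]
gripper_width: 0.0317
gripper_force: 20.0
time_s: 5.0
tcp_pos: [0.6351, 0.2696, 0.0269]
eef_rot: [-180.0, 0.0, -118.6]
contact_force: [0.0, -0.3, -0.0]
gripper_width: 0.0318
gripper_force: 20.0
```

```bash
python3 -m handwheel '[[0.3,0,0,-0.2,0],[0.3,0,0,-0.2,0],[0.3,0,0,-0.2,0],[0.3,0,0,4,0],[0.2,0,0,10,0],[0.2,0,0,12,0],[0.2,0,0,12,0]]'
cat > look.py <<'E'
from h import *
import sys
for n in('scene','side'):
    p,d=cap(n,n+sys.argv[1]+'.png');print(n);[print(*x) for x in lids(n,p,d) if x[1]<.5]
    W=toworld(n,d);m=(p.max(-1)<50)&(W[...,2]>.02)&(W[...,2]<.075)&(d>0)&(np.hypot(W[...,0]-.635,W[...,1]-.27)<.08)
    for b in blobs(m,15): print('blk',W[b].mean(0).round(3),W[b].max(0).round(3))
print(get_state()['tcp_pos'],get_state()['time_s'])
E
python3 look.py 1
```

```text
time_s: 5.88
tcp_pos: [0.6359, 0.2706, 0.1492]
eef_rot: [-179.9, 0.2, -118.6]
contact_force: [-0.3, -0.1, -1.1]
gripper_width: 0.07
gripper_force: 0.0
scene
0.4746 0.3139 0.0637 0.0153 56
0.4761 0.2032 0.0622 0.0173 80
0.4428 0.114 0.0617 0.0164 77
0.5902 0.0908 0.0611 0.0155 95
0.4909 -0.2025 0.0691 0.0144 133
0.5734 -0.247 0.0699 0.0148 160
blk [0.639 0.262 0.045] [0.653 0.285 0.063]
side
0.4731 0.3136 0.0591 0.0155 114
0.5883 0.091 0.0578 0.0151 130
0.4745 0.2003 0.0584 0.0154 130
0.4421 0.1135 0.058 0.0151 171
0.5716 -0.2475 0.0672 0.0153 276
0.4906 -0.2032 0.0662 0.0152 296
blk [0.628 0.26  0.044] [0.648 0.281 0.059]
[0.63445444 0.26973554 0.14602288] 5.975
```

View pics/side1.png

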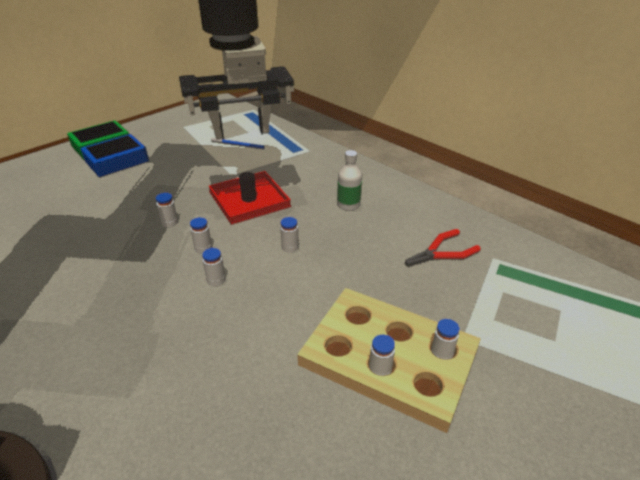

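The black canister stands upright in the tray at (248,185), and the spares haven't moved. Next is spare S1 into pocket F.

```bash
python3 -m handwheel '[[0.2,-5.4,1.4,0,0],[0.2,-10.8,2.9,0,0],[0.2,-16.1,4.3,0,0],[0.2,-16.1,4.3,0,0],[0.2,-16.1,4.3,-5,0],[0.2,-16.1,4.3,-10,0],[0.2,-16.1,4.3,-12.6,0],[0.2,-16.1,4.3,-12.6,0]]' 20
python3 -m handwheel '[[0.7,0,0,0,0],[0.7,0,0,0,0],[0.7,0,0,0,0],[0.7,0,0,0,0],[0.7,0,0,0,0],[0.7,0,0,4,0],[0.7,0,0,10,0],[0.7,0,0,12,0]]'
```

```text
time_s: 6.98
tcp_pos: [0.4729, 0.3109, 0.0175]
eef_rot: [179.9, -0.4, -118.6]
contact_force: [0.3, 0.0, 1.3]
gripper_width: 0.07
gripper_force: 0.0
time_s: 7.98
tcp_pos: [0.4752, 0.3141, 0.1445]
eef_rot: [-179.9, 0.3, -118.6]
contact_force: [0.2, -0.0, -1.3]
gripper_width: 0.0314
gripper_force: 20.0
```

```bash
python3 -m handwheel '[[0.7,0.8,-5.8,0,0],[0.7,1.6,-11.6,0,0],[0.7,2.4,-17.4,0,0],[0.7,3.2,-23,0,0],[0.7,4,-28.5,0,0],[0.7,4.8,-34,0,0],[0.7,5.6,-39.4,0,0],[0.7,6.18,-43.37,0,0]]'
python3 -m handwheel '[[0.7,0,0,0,0],[0.7,0,0,-5,0],[0.7,0,0,-7.5,0],[0.7,0,0,-8.5,0],[0.7,0,0,-9.5,0],[0.7,0,0,-10.4,0],[0.7,0,0,-11.2,0],[0.7,0,0,-11.2,0]]'
python3 - <<'E'
from h import *
s=get_state();print(s['tcp_pos'],s['contact_force'],s['gripper_width'])
cap('side','side2.png')
E
```

```text
time_s: 8.98
tcp_pos: [0.5355, -0.1229, 0.1405]
eef_rot: [180.0, -0.0, -118.7]
contact_force: [1.0, 1.8, 0.1]
gripper_width: 0.0319
gripper_force: 20.0
time_s: 9.98
tcp_pos: [0.536, -0.1207, 0.0286]
eef_rot: [-180.0, 0.0, -118.6]
contact_force: [0.0, 0.1, -0.4]
gripper_width: 0.0316
gripper_force: 20.0
[ 0.53596754 -0.12073035  0.02857657] [ 0.01941868  0.14355405 -0.40204262] 0.031617884883998526
```

View pics/side2.png

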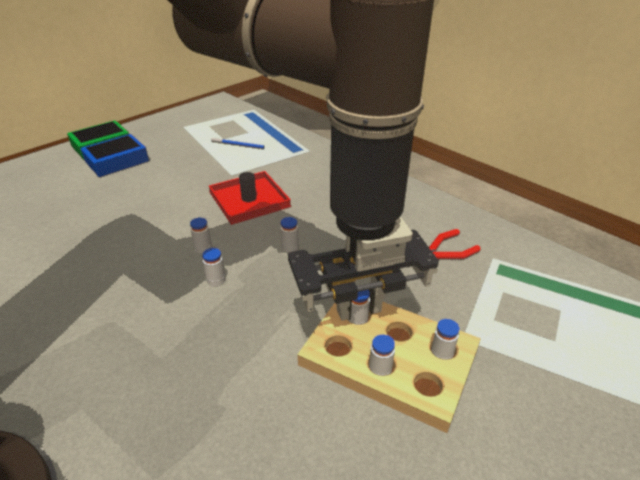

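S1 is inside pocket F at (360,305) with no reaction force. Releasing, then taking S4.

```bash
python3 -m handwheel '[[0.3,0,0,-0.1,0],[0.3,0,0,-0.1,0],[0.3,0,0,-0.1,0],[0.3,0,0,2,0],[0.3,0,0,6,0],[0.2,0,0,12,0],[0.2,0,0,12,0]]'
python3 look.py 3
```

```text
time_s: 10.9
tcp_pos: [0.5388, -0.1208, 0.1538]
eef_rot: [-179.5, 0.3, -118.6]
contact_force: [0.5, -0.8, -0.9]
gripper_width: 0.0698
gripper_force: 0.0
scene
0.4767 0.2005 0.0625 0.014 57
0.4415 0.1159 0.0618 0.0164 79
0.5889 0.0916 0.0614 0.0158 101
0.5371 -0.1186 0.0706 0.0152 118
0.4912 -0.2015 0.0688 0.0152 133
0.5745 -0.2463 0.0701 0.0146 162
blk [0.639 0.261 0.045] [0.651 0.283 0.062]
side
0.4736 0.2002 0.0585 0.0148 109
0.5879 0.0894 0.0579 0.0152 130
0.4416 0.114 0.0579 0.016 179
0.5361 -0.1189 0.0674 0.0159 234
0.5725 -0.248 0.0672 0.0148 274
0.4901 -0.2032 0.0659 0.015 296
blk [0.627 0.255 0.037] [0.639 0.267 0.055]
[ 0.53586794 -0.12066261  0.14930925] 11.0
```

```bash
python3 -m handwheel '[[0.2,1.4,5.5,0,0],[0.2,2.8,11,0,0],[0.2,4.2,16.6,0,0],[0.2,5.3,21.12,0,0],[0.2,5.3,21.12,0,0],[0.2,5.3,21.12,-5,0],[0.2,5.3,21.12,-10,0],[0.2,5.3,21.12,-12.8,0]]' 20
python3 -m handwheel '[[0.2,0,0,0,0],[0.7,0,0,0,0],[0.7,0,0,0,0],[0.7,0,0,0,0],[0.7,0,0,0,0],[0.7,0,0,4,0],[0.7,0,0,10,0],[0.7,0,0,12,0]]'
python3 -m handwheel '[[0.7,-0.7,-5.7,0,0],[0.7,-1.4,-11.4,0,0],[0.7,-2.1,-17.1,0,0],[0.7,-2.8,-22.7,0,0],[0.7,-3.43,-27.45,0,0],[0.7,-3.43,-27.45,0,0],[0.7,-3.43,-27.45,-4,0],[0.7,-3.43,-27.45,-7,0]]'
python3 -m handwheel '[[0.7,0,0,-1,0],[0.7,0,0,-2,0],[0.7,0,0,-3.2,0],[0.7,0,0,-4.2,0],[0.7,0,0,-4.2,0],[0.7,0,0,-4.2,0]]'
```

```text
time_s: 12.0
tcp_pos: [0.5861, 0.0886, 0.0168]
eef_rot: [179.8, -0.2, -118.7]
contact_force: [0.4, 0.6, 0.9]
gripper_width: 0.07
gripper_force: 0.0
time_s: 13.0
tcp_pos: [0.5905, 0.091, 0.1448]
eef_rot: [-179.8, 0.3, -118.6]
contact_force: [-0.1, -0.4, -1.0]
gripper_width: 0.0316
gripper_force: 20.0
time_s: 14.0
tcp_pos: [0.5542, -0.1835, 0.0697]
eef_rot: [-180.0, 0.0, -118.6]
contact_force: [0.0, -0.6, -0.7]
gripper_width: 0.0317
gripper_force: 20.0
time_s: 14.75
tcp_pos: [0.5552, -0.184, 0.0302]
eef_rot: [-179.9, 0.0, -118.5]
contact_force: [-2.8, -0.1, 5.6]
gripper_width: 0.0318
gripper_force: 20.0
```

A 5.6 N upward force at floor height means S4 has landed on the pocket floor. I'll release and check.

```bash
python3 -m handwheel '[[0.3,0,0,0,0],[0.3,0,0,0,0],[0.3,0,0,0,0],[0.3,0,0,2,0],[0.3,0,0,6,0],[0.2,0,0,12,0],[0.2,0,0,12,0]]'
python3 look.py 4
```

```text
time_s: 15.62
tcp_pos: [0.5577, -0.1845, 0.1538]
eef_rot: [-179.5, 0.2, -118.6]
contact_force: [0.3, -1.2, -0.0]
gripper_width: 0.0693
gripper_force: 0.0
scene
0.4774 0.2011 0.0622 0.0155 70
0.4426 0.1147 0.0616 0.0158 74
0.5385 -0.1207 0.0706 0.0141 111
0.4914 -0.202 0.0691 0.0141 130
0.5569 -0.1812 0.0688 0.0148 134
0.5731 -0.2471 0.0705 0.0148 155
blk [0.639 0.261 0.045] [0.651 0.28  0.062]
side
0.4739 0.2018 0.0585 0.0146 117
0.4421 0.1128 0.058 0.0149 153
0.5347 -0.1197 0.0675 0.0151 193
0.5556 -0.181 0.066 0.0158 259
0.5715 -0.2465 0.0674 0.0152 273
0.4901 -0.2039 0.066 0.0148 295
[ 0.55472945 -0.18396906  0.14928353] 15.725
```

Seated. Next, S2 into pocket C.

```bash
python3 -m handwheel '[[0.2,-1.2,5.6,0,0],[0.2,-2.4,11.4,0,0],[0.2,-3.6,17.2,0,0],[0.2,-4.8,23,0,0],[0.2,-6,28.8,0,0],[0.2,-7.2,34.6,0,0],[0.2,-7.95,38.45,0,0],[0.2,-7.95,38.45,-2,0]]' 20
python3 -m handwheel '[[0.2,0,0,-4,0],[0.2,0,0,-8,0],[0.2,0,0,-10.8,0],[0.2,0,0,-10.8,0],[0.7,0,0,-10.8,0],[0.7,0,0,-10.8,0],[0.7,0,0,-10.8,0],[0.7,0,0,-10.8,0]]'
python3 -m handwheel '[[0.7,0,0,4,0],[0.7,0,0,9,0],[0.7,0,0,12,0],[0.7,0,-5.8,12,0],[0.7,-0.1,-11.6,12,0],[0.7,-0.2,-17.4,12,0],[0.7,-0.2,-23,12,0],[0.7,-0.25,-28.8,12,0]]'
python3 -m handwheel '[[0.7,0,-5.18,0,0],[0.7,0,-5.18,0,0],[0.7,0,-5.18,-4,0],[0.7,0,-5.18,-7,0],[0.7,0,-5.18,-8.5,0],[0.7,0,-5.18,-10,0],[0.7,0,-5.18,-11.2,0],[0.7,0,-5.18,-11.2,0]]'
```

```text
time_s: 16.73
tcp_pos: [0.4748, 0.2033, 0.1282]
eef_rot: [-180.0, 0.1, -118.4]
contact_force: [0.5, -0.4, -0.3]
gripper_width: 0.0699
gripper_force: 0.0
time_s: 17.73
tcp_pos: [0.4751, 0.2006, 0.0212]
eef_rot: [-180.0, 0.1, -118.6]
contact_force: [-0.5, -0.1, 0.1]
gripper_width: 0.0354
gripper_force: 0.0
time_s: 18.73
tcp_pos: [0.4722, -0.0892, 0.1411]
eef_rot: [-180.0, 0.0, -118.6]
contact_force: [0.4, 0.6, -0.7]
gripper_width: 0.0316
gripper_force: 20.0
time_s: 19.73
tcp_pos: [0.4724, -0.1388, 0.0289]
eef_rot: [-180.0, -0.0, -118.5]
contact_force: [-1.4, -1.8, 3.2]
gripper_width: 0.0317
gripper_force: 20.0
```

```bash
python3 -m handwheel '[[0.3,0,0,0,0],[0.3,0,0,0,0],[0.3,0,0,0,0],[0.3,0,0,2,0],[0.3,0,0,6,0],[0.2,0,0,12,0],[0.2,0,0,12,0]]'
python3 look.py 5
```

```text
time_s: 20.6
tcp_pos: [0.4755, -0.1394, 0.1533]
eef_rot: [-179.5, 0.2, -118.6]
contact_force: [-0.2, -0.0, -0.5]
gripper_width: 0.0693
gripper_force: 0.0
scene
0.4421 0.1126 0.062 0.0168 72
0.4749 -0.1357 0.0702 0.0147 113
0.5358 -0.1199 0.0707 0.016 125
0.4898 -0.2036 0.0689 0.0159 132
0.5577 -0.1811 0.0694 0.0144 129
0.5742 -0.2461 0.0698 0.0156 166
blk [0.639 0.261 0.045] [0.651 0.279 0.063]
side
0.4412 0.1126 0.0581 0.0147 164
0.5357 -0.1198 0.0675 0.0149 208
0.5544 -0.1816 0.066 0.0153 245
0.4736 -0.1378 0.0668 0.015 273
0.5723 -0.248 0.0673 0.0151 276
0.4893 -0.2029 0.0662 0.0149 293
[ 0.47257916 -0.13924123  0.14917677] 20.7
```

View pics/side5.png

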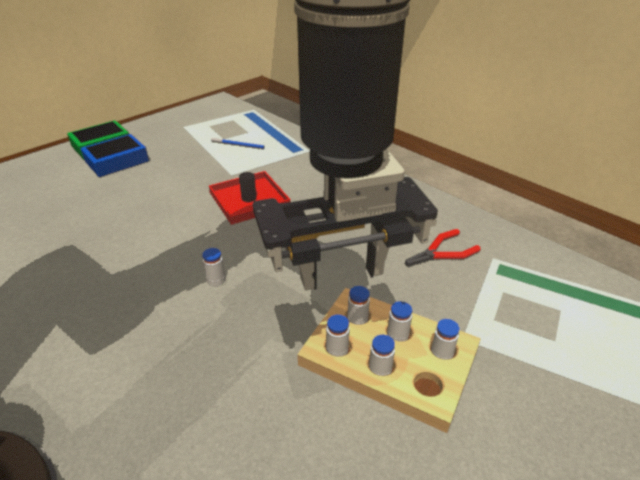

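Five canisters are seated. The last spare (213,267) goes to pocket A, at (428,383).

```bash
python3 -m handwheel '[[0.2,-0.7,5.8,0,0],[0.2,-1.4,11.6,0,0],[0.2,-2.1,17.4,0,0],[0.2,-3.08,23,0,0],[0.2,-3.08,25.2,0,0],[0.2,-3.08,25.2,0,0],[0.2,-3.08,25.2,-4,0],[0.2,-3.08,25.2,-8,0]]' 20
python3 -m handwheel '[[0.2,0,0,-3,0],[0.2,0,0,-4.8,0],[0.7,0,0,-4.8,0],[0.7,0,0,-4.8,0],[0.7,0,0,-4.8,0],[0.7,0,0,-4.8,0],[0.7,0,0,-4.8,0],[0.7,0,0,-4.8,0]]'
python3 -m handwheel '[[0.7,0,0,4,0],[0.7,0,0,9,0],[0.7,0,0,12,0],[0.7,1,-5.7,12,0],[0.7,2,-11.4,12,0],[0.7,3,-17.1,12,0],[0.7,4,-22.8,12,0],[0.7,5,-28.5,12,0]]'
python3 -m handwheel '[[0.7,1,-5,0,0],[0.7,1.81,-9.33,0,0],[0.7,1.81,-9.33,0,0],[0.7,1.81,-9.33,-4,0],[0.7,1.81,-9.33,-7,0],[0.7,1.81,-9.33,-8.5,0],[0.7,1.81,-9.33,-10,0],[0.7,1.81,-9.33,-11.2,0]]'
```

```text
time_s: 21.7
tcp_pos: [0.4412, 0.1116, 0.0672]
eef_rot: [180.0, -0.0, -118.6]
contact_force: [0.7, 0.7, -0.8]
gripper_width: 0.0702
gripper_force: 0.0
time_s: 22.7
tcp_pos: [0.4419, 0.1128, 0.0211]
eef_rot: [-180.0, 0.0, -118.6]
contact_force: [-1.7, -0.4, 6.5]
gripper_width: 0.0316
gripper_force: 20.0
time_s: 23.7
tcp_pos: [0.4916, -0.1742, 0.1406]
eef_rot: [-180.0, 0.0, -118.6]
contact_force: [2.1, 0.9, -0.4]
gripper_width: 0.0314
gripper_force: 20.0
time_s: 24.7
tcp_pos: [0.5102, -0.2655, 0.0285]
eef_rot: [-180.0, 0.0, -118.6]
contact_force: [-6.4, 3.4, 31.1]
gripper_width: 0.0316
gripper_force: 20.0
```

```bash
python3 -m handwheel '[[0.7,0,0,0.1,0],[0.3,0,0,0.1,0],[0.3,0,0,0.1,0],[0.3,0,0,0.1,0],[0.3,0,0,3,0],[0.3,0,0,7,0],[0.3,0,0,12,0],[0.3,0,0,12,0]]'
python3 look.py 6
```

```text
time_s: 25.7
tcp_pos: [0.5123, -0.2665, 0.1532]
eef_rot: [-179.5, 0.1, -118.6]
contact_force: [-0.1, -0.2, 0.2]
gripper_width: 0.0613
gripper_force: 0.0
scene
0.474 -0.1362 0.07 0.0149 116
0.5367 -0.119 0.0705 0.0155 121
0.4914 -0.2033 0.0692 0.0149 121
0.5572 -0.1804 0.0688 0.0146 134
0.5117 -0.2637 0.0693 0.0143 153
0.5743 -0.2463 0.0701 0.0153 163
blk [0.639 0.261 0.045] [0.652 0.28  0.062]
side
0.5369 -0.1208 0.0674 0.0152 231
0.5556 -0.1835 0.0663 0.0138 42
0.4731 -0.1377 0.0669 0.0149 263
0.5726 -0.2481 0.0674 0.0152 258
0.4892 -0.2023 0.0661 0.0142 264
0.5099 -0.2641 0.0664 0.0156 339
[ 0.50984568 -0.26563229  0.14918108] 25.8
```

View pics/side6.png

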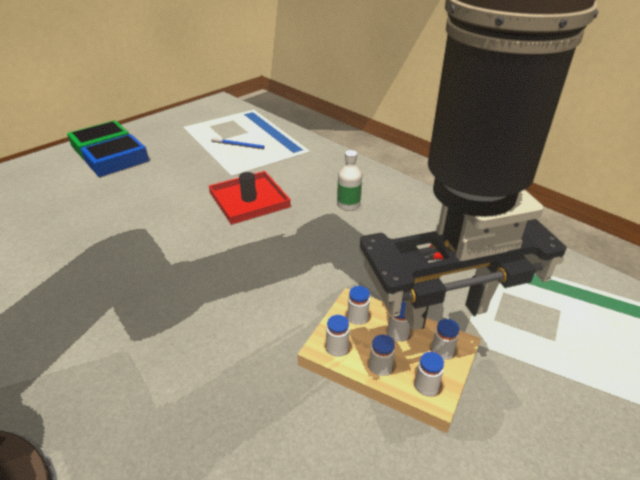

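All six pockets are full. Now to press the lids with closed fingers, A first, as a trial of the force.

```bash
python3 -m handwheel '[[1,0,0,0,0],[1,0,0,0,0],[1,0,0,-4,0],[1,0,0,-7,0],[1,0,0,-7,0],[1,0,0,-7.8,0],[1,0,0,-8.3,0],[1,0,0,-8.6,0]]' 20
python3 -m handwheel '[[1,0,0,-0.2,0],[1,0,0,-0.3,0],[1,0,0,-0.3,0]]'
```

```text
time_s: 26.8
tcp_pos: [0.5103, -0.2659, 0.0636]
eef_rot: [-179.9, 0.0, -118.6]
contact_force: [-1.4, 0.8, 6.3]
gripper_width: 0.0003
gripper_force: 3.2
time_s: 27.18
tcp_pos: [0.5107, -0.2662, 0.0623]
eef_rot: [-179.8, 0.0, -118.5]
contact_force: [-4.7, 2.5, 16.8]
gripper_width: 0.0006
gripper_force: 8.4
```

A bottomed out at 62.3 mm with 17 N. The rest get the same press, one after another.

```bash
python3 -m handwheel '[[1,0,0,2.5,0],[1,6.33,1.86,2.5,0],[1,6.33,1.86,2.5,0],[1,6.33,1.86,1,0],[1,6.33,1.86,0.6,0],[1,6.33,1.86,0.2,0],[1,6.33,1.86,0,0],[1,6.33,1.86,0,0]]'
python3 -m handwheel '[[1,0,0,2.5,0],[1,-1.86,6.33,2.5,0],[1,-1.86,6.33,2.5,0],[1,-1.86,6.33,1,0],[1,-1.86,6.33,0.6,0],[1,-1.86,6.33,0.2,0],[1,-1.86,6.33,0,0],[1,-1.86,6.33,0,0]]'
python3 -m handwheel '[[1,0,0,2.5,0],[1,-6.33,-1.86,2.5,0],[1,-6.33,-1.86,2.5,0],[1,-6.33,-1.86,1,0],[1,-6.33,-1.86,0.6,0],[1,-6.33,-1.86,0.2,0],[1,-6.33,-1.86,0,0],[1,-6.33,-1.86,0,0]]'
python3 -m handwheel '[[1,0,0,2.5,0],[1,-1.86,6.33,2.5,0],[1,-1.86,6.33,2.5,0],[1,-1.86,6.33,1,0],[1,-1.86,6.33,0.6,0],[1,-1.86,6.33,0.2,0],[1,-1.86,6.33,0,0],[1,-1.86,6.33,0,0]]'
python3 -m handwheel '[[1,0,0,2.5,0],[1,6.33,1.86,2.5,0],[1,6.33,1.86,2.5,0],[1,6.33,1.86,1,0],[1,6.33,1.86,0.6,0],[1,6.33,1.86,0.2,0],[1,6.33,1.86,0,0],[1,6.33,1.86,0,0]]'
python3 -m handwheel '[[1,0,0,3,0],[1,0,0,9,0],[1,0,6,12,0],[1,0,12,14,0],[1,0,18,14,0],[1,0,18,14,0],[1,0,18,14,0]]'
python3 look.py 7
```

```text
time_s: 28.18
tcp_pos: [0.5737, -0.2477, 0.0622]
eef_rot: [-179.8, 0.0, -118.6]
contact_force: [-2.4, 3.8, 19.0]
gripper_width: 0.0005
gripper_force: 9.4
time_s: 29.18
tcp_pos: [0.5552, -0.1852, 0.0622]
eef_rot: [-179.9, -0.0, -118.6]
contact_force: [-8.2, 3.4, 28.8]
gripper_width: 0.0002
gripper_force: 14.7
time_s: 30.18
tcp_pos: [0.4929, -0.2033, 0.062]
eef_rot: [-179.9, -0.1, -118.5]
contact_force: [-9.1, 0.4, 33.1]
gripper_width: 0.0001
gripper_force: 16.3
time_s: 31.18
tcp_pos: [0.4748, -0.1395, 0.0621]
eef_rot: [-179.8, 0.0, -118.5]
contact_force: [-6.3, 4.1, 31.0]
gripper_width: 0.0006
gripper_force: 15.2
time_s: 32.17
tcp_pos: [0.5368, -0.121, 0.062]
eef_rot: [-179.8, 0.0, -118.5]
contact_force: [-3.8, 2.1, 23.0]
gripper_width: 0.0006
gripper_force: 11.8
time_s: 33.05
tcp_pos: [0.5348, 0.0593, 0.1987]
eef_rot: [179.9, -0.1, -118.5]
contact_force: [-0.0, -0.3, -0.6]
gripper_width: 0.0002
gripper_force: 0.0
scene
0.4754 -0.1359 0.0647 0.0149 116
0.5375 -0.119 0.0644 0.0163 124
0.4904 -0.2017 0.0642 0.0153 133
0.5579 -0.1812 0.0646 0.0144 141
0.5123 -0.2638 0.0647 0.0147 144
0.5733 -0.2474 0.0649 0.0155 155
blk [0.639 0.262 0.045] [0.651 0.283 0.062]
side
0.536 -0.1203 0.0616 0.0153 219
0.5556 -0.1827 0.0617 0.0144 243
0.4722 -0.137 0.0614 0.0146 259
0.5721 -0.2469 0.0617 0.0149 275
0.4898 -0.2034 0.0616 0.0146 291
0.5104 -0.2649 0.0617 0.0151 333
blk [0.628 0.26  0.043] [0.645 0.279 0.058]
[0.53518698 0.05826438 0.19891523] 33.15
```

View pics/side7.png

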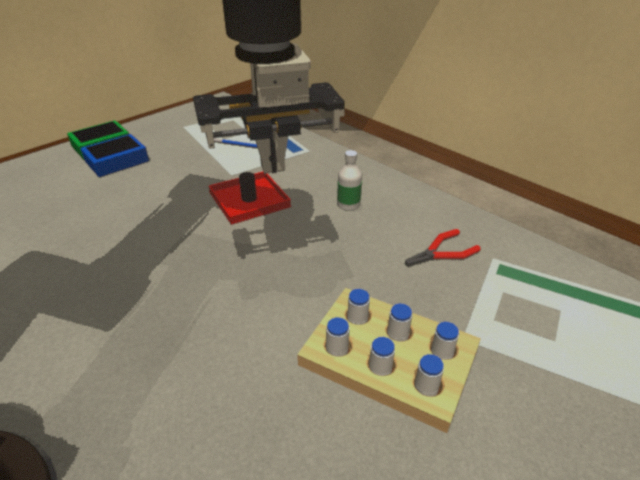

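All six lids now sit at a uniform 61.6 mm, which is 62 mm within the camera error. The canisters are centred and upright, the black one stands in the tray at (248,185), and the glue and pliers are untouched. Handing in.

```bash
python3 -c "
from plant import r
print(r.close_job())"
```

```text
the job is handed in; nothing more can be done
None
```

I handed the job in at about 33 s: the rack holds six white canisters with their lids pressed home, the black canister stands in the red tray, all four spares were used, and the glue and pliers were not touched (the hand-in returned no verdict).

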